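Mount a medallion on the ball vise and hold the hand lens over it at the set height

TASK

Set the pallet with the little silver medallion on the ball vise's deck, slide it onto the rail from the rail's rounded open end until the spring detent catches it at the end stop, and let go of it. Then take the hand lens by its handle and hold it level over the middle of the medallion, the lens at the height of the surface gauge's scriber point, which marks its focus, and touching nothing but your grip; the program finishes while you are still holding it there. Do not knock the lens against the work, and leave the gauge and the other tools as they are.

Things in the scene. Friction and masses are not known exactly. Their poses are not given: they have to be found in the camera images.
- pallet: Loose dark steel shoe, 64 mm long (its x), 46 mm wide (its y), 22.5 mm high, 0.3 kg; grip it across the width. On it a round pitch pad 43 mm across and the medallion, top at 29 mm. A T-shaped channel runs underneath along x, right through. Both ends are alike: either way round is right. Origin: centre of the underside, z up. Starts on the bench left or right of the vise.
- pallet_mouth (a point): Middle of the lower edge of the pallet's +x end face (the -x end is the same). Channel: 20 mm wide slot from 0 to 5 mm above the underside, 30 mm wide from 5 to 14.5 mm; its roof is ramped at both ends and has a pocket in the middle for the detent.
- medallion (a point): Centre of the medallion's top face, 29 mm above the pallet's underside centre. Silver-coloured disc 40 mm across, 3 mm thick, engraved with a rosette.
- vise: Fixed engraver's ball vise: rubber ring 140 mm across, bright metal ball and head 114 mm across, on top a steel deck 167 mm long (x from -85 to +82 mm), 64 mm wide, top at 90 mm. Origin: on the bench under the ball's centre; x runs along deck and rail from the bare loading end (-x) to the end stop (+x), a block 46 mm wide, 20 mm high, its face at x = 71 mm.
- vise_ledge (a point): Point on the deck's top, 46 mm to -x from the vise's origin: a pallet set down here, lengthwise along x, stands flat on the bare part of the deck, clear of the rail's nose by 14 mm.
- rail_nose (a point): Top of the rounded open end of the T-rail, at vise x = 0, 12.5 mm above the deck. From here the rail runs to the end stop: stem 16 mm wide and 6.5 mm high, head 27 mm wide from 6.5 to 12.5 mm above the deck. The pallet slides with its underside on the deck, 1.5 mm side play each way and 1.5 mm of lift.
- detent (a point): Top of the spring ball in the rail, at vise x = 38 mm: free, it stands 5.5 mm out of the rail's top (18 mm above the deck). The pallet's ramp pushes it down 3 mm or so, which takes roughly 3 to 8 N of push along the rail; it springs up again into the pallet's pocket when the pallet is home.
- vise_seat (a point): Point on the deck's top, 38 mm along x from the vise's origin, where the pallet's origin lies when it is home (then 1 mm short of the end stop). Axes as the vise's.
- loupe: Loose hand lens, lying flat on the bench, 0.13 kg, 184 mm long: steel-rimmed round glass 71 mm across and 12 mm thick at the +x end, a steel neck and ferrule (19 mm wide, up to x = +12 mm), and a dark wooden handle with flat sides, 18 mm wide (y), 14 mm high, from x = +3 to -91 mm. Origin: on its underside, 55 mm from the lens centre towards the handle; z is the lens's axis, up.
- lens (a point): Centre of the lens, mid-thickness, 6 mm above the loupe's underside, at loupe x = +55 mm. z is the lens axis.
- loupe_grip (a point): Good place to grip the handle, near its front and close to the centre of mass: loupe x = -10 mm, 7 mm above the underside; grip across y (18 mm wide).
- gauge: Heavy surface gauge, does not shift, beyond the vise's end stop, to its left: dark steel block 58 x 50 x 44 mm, upright 11 mm steel spindle to 240 mm height. Origin: centre of the underside; its horizontal scriber points to its -x, towards the medallion's place on the rail. Do not touch.
- scriber_point (a point): Tip of the gauge's scriber, a horizontal steel rod of 6 mm, 88 mm out from the spindle in the gauge's -x. Its height (165 to 200 mm above the bench) is the height for the middle of the lens. It stands about 60 to 100 mm sideways from the middle of the rail seat.
- hammer: Loose chasing hammer, 255 mm long, lying along x left of the work, head to +x. Leave alone. Origin on the bench at the handle's middle.
- caliper: Loose steel vernier caliper, 210 mm long, jaws to its -y, lying flat along x right of the work. Leave alone. Origin at the beam's middle.
- punches: Loose steel cup, 68 mm across, 80 mm high, with punches standing in it up to 142 mm. Leave alone. Origin: centre of the underside.
Things that resemble listed ones, but are neither listed nor needed, are in the scene too. Of the things that look like the pallet, the middle-sized one is meant.

How it is judged:
By the outcome, as a careful person would: the job done as asked, in the order asked, and still so for the second after the job is handed in, while the arm keeps its last pose, push and grip.
It also fails if it takes over 58 s, if anything falls off the work surface, if the arm or the gripper's body presses on something with over 40 N, if the wrist force passes 120 N, or if a joint passes its speed limit or range.

ROBOT

A 6-joint arm with a two-finger parallel gripper is mounted at the origin on the work surface. World frame = base frame: x ahead of the robot, y to its left, z up, the work surface at z = 0. Lengths are in m, angles in rad, forces in N, time in s.
With the tool pointing down it reaches from about 0.375 to 0.975 m from the base axis. Payload 3.8 kg.
Tool frame: the origin (TCP) lies between the finger pads, 19 mm behind the fingertips; this is the grasp point; z points along the fingers, y is the line along which they close (so a half turn about z gives the same grasp; the last joint's range is limited). The gripper opens to 85 mm and grips with 20 to 120 N. Pads are 22 mm wide; open, the fingers measure 114 mm over their backs; the gripper's body (76 mm by 85 mm) begins 54 mm behind the grasp point. The pads swing forward as they close: fully open they stand 13 mm farther back than shut.
Start: joints at [1.107, 0.264, 1.604, -0, 1.274, -0.037], TCP at [0.279, 0.614, 0.25] pointing down, gripper open.
Joint ranges: [-2.63, 2.63], [-0.94, 2.18], [0.31, 2.57], [-1.31, 4.45], [0, 2.66], [-2.55, 2.55]. Speed limits (rad/s): [2.57, 2.57, 3.14, 3.14, 3.14, 3.14].

INTERFACE

Orientations are given as a rotation vector (axis times angle).
In Python, from workcell import bot gives the robot as it stands.
- The arm moves only by the tool jog_arm, never from a script. Its argument "motion" is a list of rows, each a list of 5 numbers: the opening, from -1 (shut) to 1 (fully open), then the shift along the tool's x, y, z in mm, then the turn about the tool's z in degrees. In form: [[claw, x, y, z, twist], ...]. A call has 1 to 10 rows; each row shifts and turns the commanded pose from where the row before left it, along the tool's axes as they then stand; what a row does not reach is not made up. A row lasts 1/12 s, in which the tool goes at most 41.7 mm and 7.16 degrees, less where a joint would pass 70% of its speed; a pose out of reach is approached as far as the arm can. A call with a gripper value outside its range is refused whole. The fingers move at their own pace and stop on an object; "force" is the grip in N (left out, the last holds). Time passes only in rows, so rows that do not move let the fingers close. It gives the time, the measured TCP pose, the force, the opening and the grip force at its end, in the units of the state.
- bot.read_state(): the state, without advancing time (a new reading comes with each control period).
- bot.read_camera(name): name is "scene" or "top"; returns (picture, depth): 400x640x3 uint8, red, green, blue; 400x640 float32, m along the optical axis (not along the pixel's ray), 0 where there is no reading.
- bot.get_calibration(name): a dict with "vfov" (degrees; the focal length in pixels is half the picture's height over the tangent of half this angle, whatever the lens; pixels are square), "cx", "cy" (the principal point, pixels), "rvec" (rotation vector, rad) and "tvec" (3), from world to camera coordinates, as OpenCV has them. Camera axes: x right, y down, z forward; pixel columns grow to the right and rows downward; lengths in m; the calibration is good to about 2 mm. A picture is of the moment at which its call begins. get_calibration takes no time and is no camera call.
- bot.finish_job(): hands the job in; it is judged then, once.
The state is a dict: "time": time; "q": joint angles; "joint_vel": joint speeds; "joint_torque": joint torques, N m; "tool_pos": TCP position; "tcp_rot": TCP orientation; "wrist_force": force on the tool from outside, world axes, zero at the start; "torque": the same for the moment, N m; "width": opening from 0.0 (shut) to 1.0 (fully open); "grip_force": force on a finger pad.
Only numpy, scipy, OpenCV 4.12 (cv2) and the standard library are available. Lean on these libraries where they do the work, as an engineer would, in place of code of your own. Each camera call takes 0.05 s, during which the arm holds its last target. There are 200 camera calls.

## Working session

There is one attempt and no reset: what is moved stays moved. The work goes in short steps, Python scripts to look and compute and a tool call to move; the robot and the scene stay as the last step left them, time stands still between calls to the robot, and variables do not carry over. Pictures are saved under pics/ and viewed, at most 10 in all, crops included, and the job is handed in when it is done.

Besides the shell and the picture viewer there is one more tool, called in YAML: its name, and indented under it one key for each argument. jog_arm: Moves the arm, as the interface text tells. Its arguments: {"type":"object","properties":{"motion":{"type":"array"},"force":{"type":"number"}},"required":["motion"]}

```bash
mkdir -p pics; cat > h.py <<'E'
import numpy as np, cv2
from workcell import bot
def cal(n):
    c=bot.get_calibration(n); f=200/np.tan(np.radians(c["vfov"])/2)
    R=cv2.Rodrigues(np.array(c["rvec"],float))[0]; t=np.array(c["tvec"],float).ravel()
    return f,c["cx"],c["cy"],R,t,c
def shot(n,name):
    p,d=bot.read_camera(n); np.savez(f"{name}.npz",p=p,d=d); cv2.imwrite(f"pics/{name}.png",p[:,:,::-1]); return p,d
def ray(n,uv,z):
    f,cx,cy,R,t,_=cal(n); uv=np.atleast_2d(np.array(uv,float))
    d=np.c_[(uv[:,0]-cx)/f,(uv[:,1]-cy)/f,np.ones(len(uv))]@R
    o=-R.T@t; s=(z-o[2])/d[:,2]; return o+d*s[:,None]
def cloud(n,d):
    f,cx,cy,R,t,_=cal(n); v,u=np.mgrid[:400,:640]
    P=np.stack([(u-cx)/f*d,(v-cy)/f*d,d],-1); return (P-t)@R
def proj(n,P):
    f,cx,cy,R,t,_=cal(n); q=np.atleast_2d(P)@R.T+t
    return np.c_[f*q[:,0]/q[:,2]+cx,f*q[:,1]/q[:,2]+cy]
E
python3 - <<'E'
from h import *
for n in("top","scene"):
    shot(n,n+"0"); print(n,cal(n)[5], -cal(n)[3].T@cal(n)[4])
s=bot.read_state(); print(s)
E
```

```text
top {'vfov': 56.84674083009163, 'cx': 325.529917433514, 'cy': 199.20596813147398, 'rvec': array([ 1.94011992, -2.28754736,  0.23219998]), 'tvec': array([0.07446655, 0.58498074, 1.01848276])} [0.37357373 0.0116709  1.11595758]
scene {'vfov': 57.29551315778632, 'cx': 318.30335920982805, 'cy': 195.32307334193743, 'rvec': array([ 2.37922365,  1.01019472, -0.32810357]), 'tvec': array([-0.39738621, -0.29851669,  1.42041329])} [ 1.03694342 -0.41947782  1.00667206]
{'time': 0.1, 'q': array([ 1.10707541e+00,  2.64696189e-01,  1.60525808e+00, -6.16471001e-06,
        1.27372161e+00, -3.68634475e-02]), 'joint_vel': array([-0.00048713, -0.0014456 , -0.00384385,  0.00106425, -0.00010022,
       -0.00114797]), 'joint_torque': array([ 7.24890833e-04, -5.16710079e+01, -3.68589485e+01, -2.30203595e-04,
        6.43857638e-03,  2.31984262e-05]), 'tool_pos': array([0.27915348, 0.61387026, 0.24876297]), 'tcp_rot': array([-0.66531606, -3.06981155,  0.00317213]), 'wrist_force': array([ 0.18752732,  0.16367077, -0.52532349]), 'torque': array([ 0.01719711, -0.00010404, -0.04947447]), 'grip_force': 0.0, 'width': 0.9951390124717385}
```

View pics/top0.png

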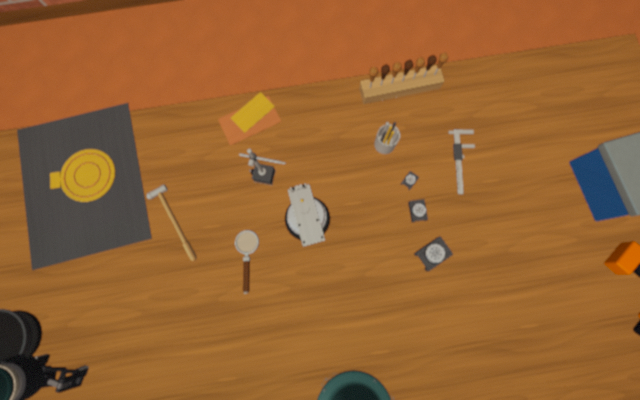

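View pics/scene0.png

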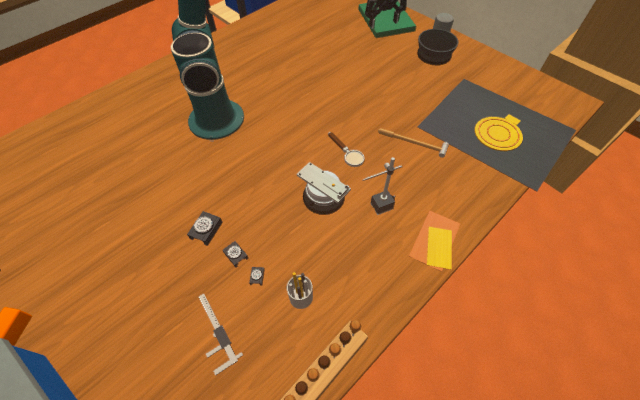

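Three pallet-like shoes show in the top view: small at (410,180), middle at (418,210), large at (433,253). By "middle-sized", (418,210) is meant (scene view (235,253)). The vise is at (307,217), the loupe at (246,260) and the gauge at (263,170). I'll confirm the pallet in an enlarged composite.

```bash
python3 - <<'E'
from h import *
T=cv2.imread("pics/top0.png");S=cv2.imread("pics/scene0.png")
c=lambda I,x,y,w,h:cv2.resize(I[y:y+h,x:x+w],(400,300),interpolation=cv2.INTER_CUBIC)
cv2.imwrite("pics/crop1.png",np.vstack([np.hstack([c(T,370,160,100,75+40),c(S,180,200,100,75+20)]),np.hstack([c(T,225,145,120,90+15),c(S,290,140,120,90)])]))
d=np.load("top0.npz")["d"];X=cloud("top",d)
for n,(u,v) in dict(small=(410,180),mid=(418,210),big=(433,253),vise=(307,217),loupe=(246,243),gripe=(246,275),gauge=(263,175)).items(): print(n,X[v,u].round(4))
# pixel->mm sizes of dark+silver blobs on bench in the pallet area
m=((X[...,2]>.012)&(X[...,2]<.2)&(d>0)).astype(np.uint8)
for c in cv2.findContours(m,0,2)[0]:
    if cv2.contourArea(c)<60: continue
    r=cv2.minAreaRect(c); print(np.round(r[0],1),np.round(r[1],1),round(r[2],1), X[m>0].shape)
E
```

```text
small [ 0.6133 -0.2867  0.0252]
mid [ 0.518  -0.2897  0.0297]
big [ 0.3863 -0.3015  0.0442]
vise [0.542  0.0387 0.0861]
loupe [0.5069 0.2328 0.0072]
gripe [0.4135 0.2428 0.0134]
gauge [0.6961 0.1505 0.0454]
[354. 386.] [26. 66.] 90.0 (15465, 3)
[ 19.5 335.5] [53. 39.] 90.0 (15465, 3)
[245.5 274.5] [ 5. 37.] 0.0 (15465, 3)
[622.5 259.5] [35. 33.] 90.0 (15465, 3)
[433.4 253.5] [23.4 31.4] 55.3 (15465, 3)
[417.9 210.4] [21.7 16.1] 80.5 (15465, 3)
[172.5 225. ] [80.9 20.6] 63.4 (15465, 3)
[307. 215.] [62. 44.] 90.0 (15465, 3)
[409.7 179.9] [11.4 15.4] 36.9 (15465, 3)
[258.8 168.4] [46.6 26.4] 17.7 (15465, 3)
[614.2 180.4] [79.7 74.3] 74.1 (15465, 3)
[387. 137.] [30. 24.] 90.0 (15465, 3)
[404.5  77.4] [34.1 92.3] 79.0 (15465, 3)
```

View pics/crop1.png

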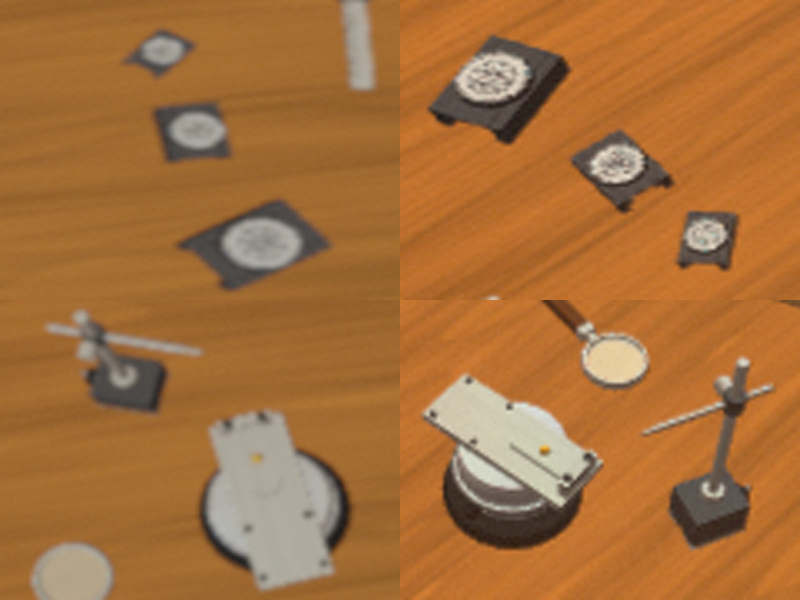

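The crop confirms it: middle shoe (crop (193,131) top, (615,165) scene) with its medallion top at 29.7 mm depth, so the described 29 mm one. The vise's end stop is at the far end, the bare end is toward the robot, and the orange detent is visible. Now precise poses.

```bash
cat > meas.py <<'E'
from h import *
def load(k): 
    return {n:(np.load(f"{n}{k}.npz")["p"].astype(int),cloud(n,np.load(f"{n}{k}.npz")["d"])) for n in("top","scene")}
def sel(X,lo,hi,c,r): return (X[...,2]>lo)&(X[...,2]<hi)&(np.hypot(X[...,0]-c[0],X[...,1]-c[1])<r)
def rect(P):
    (c,s,a)=cv2.minAreaRect((P[:,:2]*1000).astype(np.float32)); return np.round(c,1),np.round(s,1),round(a,1)
E
python3 - <<'E'
from meas import *
D=load(0)
for n,(p,X) in D.items():
    print(n)
    P=X[sel(X,.018,.04,(.518,-.29),.05)]; print(" pallet",rect(P),len(P))
    b=(p.min(-1)>110)&sel(X,.022,.04,(.518,-.29),.05); print(" medal",X[b].mean(0).round(4),np.ptp(X[b],0),np.median(X[b][:,2]))
    P=X[sel(X,.084,.096,(.54,.04),.12)]; print(" deck",rect(P),len(P),np.median(P[:,2]))
    P=X[sel(X,.0985,.106,(.54,.04),.12)]; print(" rail",rect(P),len(P),np.median(P[:,2]))
    P=X[sel(X,.107,.125,(.54,.04),.12)]; print(" stop",rect(P),len(P),P[:,2].max())
    o=(p[...,0]-p[...,2]>90)&(p[...,0]>150)&sel(X,.095,.125,(.56,.04),.09); v,u=np.nonzero(o)
    if len(u): print(" detent px",u.mean(),v.mean(),len(u),ray(n,[u.mean(),v.mean()],.106).round(4))
    h=sel(X,.006,.03,(.41,.24),.085); P=X[h];print(" handle",rect(P),len(P),P[:,2].max())
    l=sel(X,.0035,.03,(.52,.233),.045); P=X[l];print(" lens",rect(P),len(P))
    g=sel(X,.14,.22,(.70,.15),.16); P=X[g]; print(" scr",rect(P),len(P),np.percentile(P[:,2],[0,5,25,50,75,95,100]).round(3))
    v,u=np.nonzero(g);print("  px",u.min(),u.max(),v.min(),v.max())
E
```

```text
top
 pallet (array([ 518.8, -291.9]), array([47.1, 64.1]), 87.1) 328
 medal [ 0.519  -0.2929  0.0289] [0.04144991 0.03755119 0.0118372 ] 0.028855338340725147
 deck (array([549.1,  39.3]), array([166.2,  85.5]), 6.9) 1050 0.08959698748353237
 rail (array([592.2,  41.6]), array([80., 43.]), 15.2) 219 0.10230342725671643
 stop (array([598.5,  38. ]), array([80.1, 43. ]), 23.8) 57 0.11483009219528029
 detent px 301.5 200.0 2 [[0.5886 0.0459 0.106 ]]
 handle (array([431.6, 249.9]), array([ 52. , 133.1]), 72.4) 331 0.01862191173853858
 lens (array([513.5, 234.4]), array([80.6, 72.5]), 80.6) 448
 scr (array([693.8, 129.8]), array([121.6,  31.5]), 80.1) 180 [0.14  0.156 0.189 0.192 0.195 0.203 0.219]
  px 239 285 153 166
scene
 pallet (array([ 521.6, -290.5]), array([45.7, 65.6]), 87.6) 312
 medal [ 0.5217 -0.2904  0.0287] [0.03914489 0.03734847 0.01051721] 0.028856564590859855
 deck (array([553.4,  43.3]), array([167.2,  67.8]), 6.9) 707 0.08960283730258581
 rail (array([596.2,  43.7]), array([80.4, 37.7]), 5.5) 180 0.10228494900517887
 stop (array([621.8,  55.1]), array([38.5, 47.9]), 65.4) 46 0.1132970121432618
 detent px 332.8 184.4 5 [[0.592  0.0468 0.106 ]]
 handle (array([430.4, 231.4]), array([ 52.1, 127.5]), 89.0) 158 0.01899534751032412
 lens (array([517.4, 229.1]), array([74.7, 74.8]), 22.7) 267
 scr (array([693.6, 133.6]), array([124.1,  32.2]), 63.5) 180 [0.141 0.15  0.188 0.191 0.196 0.21  0.22 ]
  px 362 401 163 181
```

```bash
cat >> meas.py <<'E'
def axisfit(X,lo,hi,c,yaw,hl,hw,step=.006):
    """midline of a horizontal face: per-bin lateral mid -> lateral offset, yaw, length mid"""
    for _ in range(3):
        e=np.array([np.cos(yaw),np.sin(yaw)]);n=np.array([-e[1],e[0]])
        q=X[...,:2]-c; a=q@e; b=q@n
        m=(X[...,2]>lo)&(X[...,2]<hi)&(abs(a)<hl+.012)&(abs(b)<hw+.012)
        A,B=a[m],b[m]; xs=[];ms=[];w=[]
        for s in np.arange(-hl+step,hl-step,step):
            k=(A>=s)&(A<s+step)
            if k.sum()>4: xs.append(s+step/2);ms.append((B[k].max()+B[k].min())/2);w.append(np.ptp(B[k]))
        xs,ms,w=map(np.array,(xs,ms,w)); g=abs(w-np.median(w))<.003
        k=np.polyfit(xs[g],ms[g],1); le=[]
        for s in np.arange(-hw+.003,hw-.003,.004):
            z=(B>=s)&(B<s+.004)
            if z.sum()>4: le.append(((A[z].max()+A[z].min())/2,np.ptp(A[z])))
        le=np.array(le); g2=abs(le[:,1]-np.median(le[:,1]))<.003
        c=c+n*k[1]+e*le[g2,0].mean(); yaw+=np.arctan(k[0])
    return c.round(4),round(np.degrees(yaw),2),round(np.median(w)*1000,1),round(np.median(le[:,1])*1000,1)
E
cat >> h.py <<'E'
from scipy.spatial.transform import Rotation as Ro
def plan(xyz,yaw):
    """tool shift (mm, present axes) and twist (deg) to target; yaw deg = world heading of tool y (mod 180)"""
    s=bot.read_state(); R=Ro.from_rotvec(s["tcp_rot"]).as_matrix()
    d=R.T@(np.array(xyz)-s["tool_pos"])*1000
    cur=np.degrees(np.arctan2(R[1,1],R[0,1])); t=-((yaw-cur+90)%180-90)
    print("tcp",s["tool_pos"].round(4),"tooly yaw",cur.round(2),"q6",s["q"][5].round(2),"F",s["wrist_force"].round(1),"t",s["time"],"w",round(s["width"],3),"shift",d.round(1),"twist",round(t,2)); print(R.round(3))
E
python3 - <<'E'
from meas import *
D=load(0)
for n,(p,X) in D.items():
    print(n,"pallet",axisfit(X,.018,.04,np.array([.520,-.291]),-.047,.032,.023))
    print("  deck",axisfit(X,.084,.12,np.array([.551,.0415]),.12,.0835,.032))
    v,u=np.nonzero(sel(X,.14,.23,(.70,.15),.16)&(p.min(-1)>90)); o=np.argsort(v if n=="scene" else -u)
    print("  scr", [ (u[i],v[i],*X[v[i],u[i]].round(3)) for i in (np.argsort(-u) if n=="top" else np.argsort(u))[:8]])
    h=sel(X,.0085,.03,(.41,.24),.085)&(p[...,0]<130); v,u=np.nonzero(h); W=ray(n,np.c_[u,v],.014); print("  handle",rect(W),len(u))
plan([.5202,-.2912,.12],87.3)
E
```

```text
top pallet (array([ 0.5184, -0.2917]), np.float64(-2.89), np.float64(44.4), np.float64(61.2))
  deck (array([0.5487, 0.0411]), np.float64(6.51), np.float64(62.2), np.float64(164.2))
  scr [(np.int64(285), np.int64(163), np.float64(0.677), np.float64(0.071), np.float64(0.186)), (np.int64(284), np.int64(163), np.float64(0.676), np.float64(0.073), np.float64(0.189)), (np.int64(283), np.int64(163), np.float64(0.677), np.float64(0.076), np.float64(0.189)), (np.int64(282), np.int64(162), np.float64(0.679), np.float64(0.078), np.float64(0.19)), (np.int64(282), np.int64(163), np.float64(0.678), np.float64(0.079), np.float64(0.187)), (np.int64(281), np.int64(162), np.float64(0.679), np.float64(0.081), np.float64(0.191)), (np.int64(281), np.int64(163), np.float64(0.677), np.float64(0.081), np.float64(0.191)), (np.int64(280), np.int64(162), np.float64(0.679), np.float64(0.083), np.float64(0.193))]
  handle (array([412.1, 242.9]), array([17.6, 88.7]), 83.0) 180
scene pallet (array([ 0.5223, -0.2906]), np.float64(-2.22), np.float64(44.9), np.float64(61.4))
  deck (array([0.5541, 0.0423]), np.floa
[... 329 characters left out ...]
4(365), np.int64(179), np.float64(0.682), np.float64(0.081), np.float64(0.188)), (np.int64(366), np.int64(178), np.float64(0.682), np.float64(0.085), np.float64(0.189)), (np.int64(367), np.int64(178), np.float64(0.685), np.float64(0.086), np.float64(0.191)), (np.int64(368), np.int64(178), np.float64(0.687), np.float64(0.087), np.float64(0.192)), (np.int64(368), np.int64(177), np.float64(0.684), np.float64(0.09), np.float64(0.191))]
  handle (array([423.4, 241.4]), array([ 17.6, 103.6]), 81.5) 87
tcp [0.2792 0.6139 0.2488] tooly yaw 65.54 q6 -0.04 F [ 0.2  0.2 -0.5] t 0.1 w 0.995 shift [-594.1 -723.8  130.2] twist -21.76
[[-0.91   0.414 -0.001]
 [ 0.414  0.91  -0.002]
 [ 0.    -0.002 -1.   ]]
```

jog_arm:
  motion:
    - [1,-24.75,-30.15,0,0]
    - [1,-24.75,-30.15,0,0]
    - [1,-24.75,-30.15,0,0]
    - [1,-24.75,-30.15,0,0]
    - [1,-24.75,-30.15,0,0]
    - [1,-24.75,-30.15,0,0]
    - [1,-24.75,-30.15,0,0]
    - [1,-24.75,-30.15,0,0]
    - [1,-24.75,-30.15,0,0]
    - [1,-24.75,-30.15,0,0]

```text
time: 0.93
tool_pos: [0.3796, 0.2356, 0.2496]
tcp_rot: [-0.664, -3.07, 0.0]
wrist_force: [0.2, -0.0, -1.0]
width: 0.999
grip_force: 0.0
```

jog_arm:
  motion:
    - [1,-24.75,-30.15,0,0]
    - [1,-24.75,-30.15,0,0]
    - [1,-24.75,-30.15,0,0]
    - [1,-24.75,-30.15,0,0]
    - [1,-24.75,-30.15,0,0]
    - [1,-24.75,-30.15,0,0]
    - [1,-24.75,-30.15,0,0]
    - [1,-24.75,-30.15,0,0]
    - [1,-24.75,-30.15,0,0]
    - [1,-24.75,-30.15,0,0]

```text
time: 1.77
tool_pos: [0.4801, -0.1413, 0.2497]
tcp_rot: [-0.666, -3.07, -0.0]
wrist_force: [0.5, 0.4, 0.6]
width: 0.998
grip_force: 0.0
```

jog_arm:
  motion:
    - [1,-24.75,-30.15,0,0]
    - [1,-24.75,-30.15,0,0]
    - [1,-24.75,-30.15,0,0]
    - [1,-24.75,-30.15,0,0]
    - [1,0,0,30,-5.5]
    - [1,0,0,30,-5.5]
    - [1,0,0,30,-5.5]
    - [1,0,0,30,-5.3]
    - [1,0,0,10,0]
    - [1,0,0,0,0]

```text
time: 2.6
tool_pos: [0.5177, -0.2884, 0.1157]
tcp_rot: [-0.077, -3.133, -0.007]
wrist_force: [-0.1, 1.1, -0.7]
width: 1.003
grip_force: 0.0
```

```bash
python3 - <<'E'
from h import *
plan([.5203,-.2912,.0235],87.4)
E
```

```text
tcp [ 0.5177 -0.2884  0.1157] tooly yaw 87.19 q6 -2.07 F [-0.1  1.1 -0.7] t 2.6 w 1.003 shift [-3.4 -3.  92.2] twist -0.21
[[-0.999  0.049 -0.007]
 [ 0.049  0.999  0.004]
 [ 0.007  0.004 -1.   ]]
```

jog_arm:
  motion:
    - [1,-3.4,-3,30,0]
    - [1,0,0,30,0]
    - [1,0,0,20,0]
    - [1,0,0,12,0]
    - [1,0,0,0,0]
    - [-1,0,0,0,0]
    - [-1,0,0,0,0]
    - [-1,0,0,0,0]
    - [-1,0,0,0,0]
    - [-1,0,0,0,0]
  force: 60

```text
time: 3.43
tool_pos: [0.5257, -0.2941, 0.0307]
tcp_rot: [0.073, 3.137, -0.003]
wrist_force: [0.0, 2.1, 6.3]
width: 0.515
grip_force: 62.3
```

jog_arm:
  motion:
    - [-1,0,0,0,0]
    - [-1,0,0,0,0]
    - [-1,0,0,0,0]

```text
time: 3.68
tool_pos: [0.5257, -0.2941, 0.0307]
tcp_rot: [0.073, 3.137, -0.003]
wrist_force: [-0.1, 1.9, 6.4]
width: 0.514
grip_force: 62.3
```

```bash
python3 - <<'E'
from h import *
shot("top","top1")
plan([.5203,-.2912,.15],87.4); print(bot.read_state()["grip_force"])
E
```

```text
tcp [ 0.5257 -0.2941  0.0307] tooly yaw 87.32 q6 -2.08 F [-0.1  1.2  6.7] t 3.7333 w 0.518 shift [   5.1    2.4 -119.3] twist -0.08
[[-0.999  0.047  0.004]
 [ 0.047  0.999 -0.002]
 [-0.004 -0.002 -1.   ]]
62.30146050453186
```

jog_arm:
  motion:
    - [1,0,0,0,0]
    - [1,0,0,0,0]
    - [1,0,0,0,0]
    - [1,0,0,0,0]
    - [1,0,0,0,0]
    - [1,0,0,0,0]

```text
time: 4.23
tool_pos: [0.5237, -0.2933, 0.0278]
tcp_rot: [-0.073, -3.14, -0.0]
wrist_force: [1.1, -0.9, 0.9]
width: 0.998
grip_force: 0.0
```

```bash
python3 - <<'E'
from meas import *
shot("top","top2"); shot("scene","scene2")
plan([.5203,-.2912,.0215],87.4)
D=load(2)
for n,(p,X) in D.items():
    b=(p.min(-1)>110)&sel(X,.022,.04,(.518,-.29),.05); print(n," medal",X[b].mean(0).round(4),b.sum())
E
```

```text
tcp [ 0.5237 -0.2932  0.0278] tooly yaw 87.34 q6 -2.08 F [ 1.  -0.1 -0.5] t 4.3333 w 1.0 shift [3.5 1.9 6.3] twist -0.06
[[-0.999  0.046 -0.   ]
 [ 0.046  0.999  0.   ]
 [ 0.     0.    -1.   ]]
top  medal [ 0.5065 -0.2929  0.0297] 39
scene  medal [ 0.523  -0.2942  0.0291] 121
```

jog_arm:
  motion:
    - [1,2.5,0,6,0]
    - [1,0,0,0,0]
    - [-1,0,0,0,0]
    - [-1,0,0,0,0]
    - [-1,0,0,0,0]
    - [-1,0,0,0,0]
    - [-1,0,0,0,0]
    - [-1,0,0,0,0]
    - [-1,0,0,0,0]
  force: 60

```text
time: 5.08
tool_pos: [0.5218, -0.2935, 0.0224]
tcp_rot: [0.073, 3.14, -0.001]
wrist_force: [0.1, -0.2, 1.6]
width: 0.528
grip_force: 63.8
```

```bash
python3 - <<'E'
from h import *
plan([.5072,.0368,.15],96.4); print(bot.read_state()["grip_force"])
E
```

```text
tcp [ 0.5218 -0.2935  0.0224] tooly yaw 87.35 q6 -2.08 F [ 0.1 -0.2  1.6] t 5.0833 w 0.528 shift [  29.8  329.2 -127.8] twist -9.05
[[-0.999  0.046  0.001]
 [ 0.046  0.999 -0.001]
 [-0.001 -0.001 -1.   ]]
63.79668116569519
```

jog_arm:
  motion:
    - [-1,0,0,-20,0]
    - [-1,0,0,-35,0]
    - [-1,0,0,-35,0]
    - [-1,0,0,-30,0]
    - [-1,3,33,0,-1.5]
    - [-1,3,33,0,-1.5]
    - [-1,3,33,0,-1.5]
    - [-1,3,33,0,-1.5]
    - [-1,3,33,0,-1.5]
    - [-1,3,33,0,-1.5]

```text
time: 5.92
tool_pos: [0.498, -0.094, 0.1407]
tcp_rot: [0.175, -3.134, -0.001]
wrist_force: [0.7, -0.0, -3.7]
width: 0.526
grip_force: 63.2
```

jog_arm:
  motion:
    - [-1,3,33,0,0]
    - [-1,3,33,0,0]
    - [-1,3,33,0,0]
    - [-1,0,20,0,0]
    - [-1,0,0,0,0]
    - [-1,0,0,0,0]
    - [-1,0,0,0,0]

```text
time: 6.5
tool_pos: [0.4769, 0.0213, 0.1413]
tcp_rot: [0.175, -3.135, 0.001]
wrist_force: [0.6, 0.1, -4.3]
width: 0.523
grip_force: 63.3
```

```bash
python3 - <<'E'
from meas import *
shot("top","top3"); shot("scene","scene3")
plan([.5072,.0368,.125],96.4)
D=load(3)
s=bot.read_state();tp=s["tool_pos"]
for n,(p,X) in D.items():
    b=(p.min(-1)>110)&sel(X,tp[2]-.006,tp[2]+.02,tp,.04); 
    if b.sum(): print(n," medal",X[b].mean(0).round(4),np.ptp(X[b],0).round(3),b.sum())
T=cv2.imread("pics/top3.png");S=cv2.imread("pics/scene3.png")
c=lambda I,x,y,w,h:cv2.resize(I[y:y+h,x:x+w],(400,300),interpolation=cv2.INTER_CUBIC)
cv2.imwrite("pics/crop2.png",np.hstack([c(T,260,175,100,75),c(S,270,145,100,75)]))
E
```

```text
tcp [0.4774 0.0207 0.1416] tooly yaw 96.29 q6 -1.69 F [-0.3  0.3 -3.6] t 6.6 w 0.525 shift [-31.4  12.8  16.6] twist -0.11
[[-0.994 -0.11  -0.001]
 [-0.11   0.994 -0.   ]
 [ 0.001 -0.    -1.   ]]
scene  medal [0.4836 0.0229 0.1477] [0.03  0.042 0.015] 62
```

View pics/crop2.png

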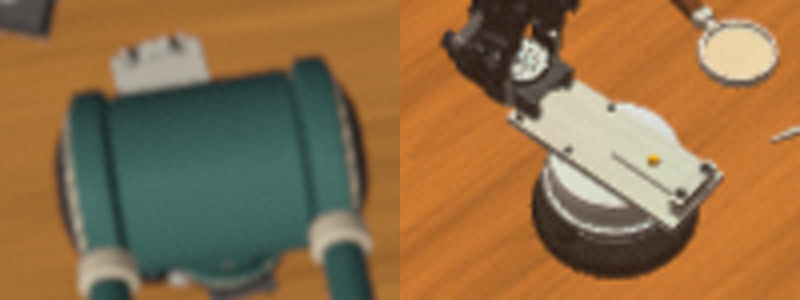

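The crop shows the pallet held over the loading end (scene crop (530,65)), while the arm hides the top view. So I'll measure the lateral offset pallet-to-deck in the scene view.

```bash
python3 - <<'E'
from meas import *
p,X=load(3)["scene"]; tp=bot.read_state()["tool_pos"]
zb=tp[2]-.0224
yaw=np.radians(6.41);e=np.array([np.cos(yaw),np.sin(yaw)]);n=np.array([-e[1],e[0]]);c=np.array([.5541,.0423])
print("tcp lateral in scene deck frame",(tp[:2]-c)@n*1000,"along",(tp[:2]-c)@e*1000)
b=(p.min(-1)>100)&sel(X,zb+.022,zb+.04,tp,.04); v,u=np.nonzero(b)
W=ray("scene",np.c_[u,v],zb+.029)[:,:2]; q=np.c_[(W-c)@e,(W-c)@n]*1000
print("medal circ",cv2.minEnclosingCircle(q.astype(np.float32)),q.min(0),q.max(0))
m=sel(X,zb+.016,zb+.026,tp,.06)&(p.max(-1)<110); v,u=np.nonzero(m); q=np.c_[(X[m][:,:2]-c)@e,(X[m][:,:2]-c)@n]*1000
a=(tp[:2]-c)@e*1000
for s in range(10,40,3):
    k=(q[:,0]>a+s)&(q[:,0]<a+s+3)
    if k.any(): print(s,k.sum(),q[k,1].min().round(1),q[k,1].max().round(1))
# redo on scene0 for tcp at the bench
E
```

```text
tcp lateral in scene deck frame -12.911918548644447 along -78.65256502998443
medal circ ((-66.41888427734375, -11.699166297912598), 28.44337272644043) [-90.15176314 -31.05140637] [-42.68600981   4.8471683 ]
10 9 -48.5 15.1
13 9 -44.3 7.1
16 7 -38.4 -3.2
19 12 -36.8 5.5
22 13 -36.5 3.6
25 14 -36.8 6.2
28 13 -36.0 7.2
31 6 -31.7 4.7
```

```bash
cat > lat.py <<'E'
from meas import *
def lat(k,n,c,yaw,zb,lo=.019,hi=.032):
    p,X=load(k)[n]; y=np.radians(yaw);e=np.array([np.cos(y),np.sin(y)]);nn=np.array([-e[1],e[0]])
    q=np.stack([(X[...,:2]-c)@e,(X[...,:2]-c)@nn],-1)*1000
    m=(X[...,2]>zb+lo)&(X[...,2]<zb+hi)&(abs(q[...,0])<40)&(abs(q[...,1])<40)
    Q=q[m]
    for s in range(-34,36,4):
        g=(Q[:,0]>=s)&(Q[:,0]<s+4)
        if g.sum()>3:
            b=Q[g,1]; print(n,k,s,g.sum(),b.min().round(1),b.max().round(1),"mid",((b.min()+b.max())/2).round(1))
E
python3 - <<'E'
from lat import *
lat(2,"scene",np.array([.5212,-.2933]),-2.65,0)
lat(2,"top",np.array([.5212,-.2933]),-2.65,0)
lat(3,"scene",np.array([.4774,.0207]),6.29,.119)
E
```

```text
scene 2 -18 5 -11.8 19.3 mid 3.8
scene 2 -14 16 -22.6 20.0 mid -1.3
scene 2 -10 17 -24.5 13.0 mid -5.8
scene 2 -6 18 -24.2 20.1 mid -2.0
scene 2 -2 23 -23.4 20.5 mid -1.5
scene 2 2 16 -23.0 21.1 mid -0.9
scene 2 6 17 -21.2 12.6 mid -4.3
scene 2 10 23 -24.2 19.6 mid -2.3
scene 2 14 22 -23.8 20.0 mid -1.9
scene 2 18 26 -21.6 20.6 mid -0.5
scene 2 22 23 -23.5 21.0 mid -1.2
scene 2 26 16 -23.1 21.6 mid -0.8
scene 2 30 21 -22.6 19.3 mid -1.6
top 2 -34 12 -5.2 18.7 mid 6.7
top 2 -30 11 -5.6 18.1 mid 6.2
top 2 -26 14 -10.0 17.3 mid 3.7
top 2 -22 16 -8.5 20.3 mid 5.9
top 2 -18 15 -13.3 18.2 mid 2.5
top 2 -14 13 -10.3 17.9 mid 3.8
top 2 -10 8 -5.3 17.8 mid 6.3
scene 3 -10 5 11.5 21.0 mid 16.2
scene 3 -6 6 -0.3 22.0 mid 10.8
scene 3 -2 14 -36.8 23.1 mid -6.9
scene 3 2 17 -35.0 23.2 mid -5.9
scene 3 6 18 -37.2 21.8 mid -7.7
scene 3 10 29 -35.6 28.0 mid -3.8
scene 3 14 19 -31.3 20.3 mid -5.5
scene 3 18 21 -23.8 18.4 mid -2.7
scene 3 22 17 -22.9 19.6 mid -1.7
scene 3 26 20 -23.5 20.5 mid -1.5
scene 3 30 9 -23.0 13.1 mid -5.0
```

jog_arm:
  motion:
    - [-1,-15,7.5,0,-0.1]
    - [-1,-16.7,7.4,0,0]
    - [-1,0,0,12,0]
    - [-1,0,0,11,0]
    - [-1,0,0,0,0]
    - [-1,0,0,0,0]
    - [-1,0,0,0,0]

```text
time: 7.18
tool_pos: [0.5064, 0.0393, 0.1184]
tcp_rot: [0.175, -3.135, 0.0]
wrist_force: [0.1, -1.0, -3.6]
width: 0.521
grip_force: 63.2
```

```bash
python3 - <<'E'
from lat import *
shot("scene","scene4"); shot("top","top4")
plan([.5073,.0390,.112],96.4)
tp=bot.read_state()["tool_pos"]
lat(4,"scene",tp[:2],6.4,tp[2]-.0224)
D=load(4);p,X=D["scene"]
c=np.array([.5530,.0440]);y=np.radians(6.4);e=np.array([np.cos(y),np.sin(y)]);n=np.array([-e[1],e[0]])
q=np.stack([(X[...,:2]-c)@e,(X[...,:2]-c)@n],-1)*1000
for nm,lo,hi in(("deck",.086,.093),("rail",.0985,.106)):
  for s in range(0,70,6):
    g=(X[...,2]>lo)&(X[...,2]<hi)&(q[...,0]>=s)&(q[...,0]<s+6)&(abs(q[...,1])<(38 if nm=="deck" else 18))
    if g.sum()>3: b=q[g][:,1]; print(nm,s,g.sum(),b.min().round(1),b.max().round(1),"mid",((b.min()+b.max())/2).round(1))
S=cv2.imread("pics/scene4.png")
cv2.imwrite("pics/crop3.png",cv2.resize(S[150:225,280:380],(800,600),interpolation=cv2.INTER_CUBIC))
E
```

```text
tcp [0.5073 0.0395 0.1193] tooly yaw 96.42 q6 -1.65 F [-0.8 -0.2 -2.7] t 7.2833 w 0.524 shift [ 0.1 -0.5  7.3] twist 0.02
[[-0.994 -0.112  0.   ]
 [-0.112  0.994 -0.   ]
 [-0.    -0.    -1.   ]]
scene 4 -6 9 -0.7 22.4 mid 10.9
scene 4 -2 12 -36.9 20.0 mid -8.4
scene 4 2 14 -38.0 22.5 mid -7.7
scene 4 6 22 -37.1 33.5 mid -1.8
scene 4 10 29 -31.8 27.1 mid -2.3
scene 4 14 16 -24.4 19.0 mid -2.7
scene 4 18 21 -23.9 19.9 mid -2.0
scene 4 22 14 -24.6 16.6 mid -4.0
scene 4 26 12 -23.7 20.8 mid -1.5
scene 4 30 9 -22.1 12.9 mid -4.6
deck 0 19 -32.0 31.5 mid -0.3
deck 6 21 -33.8 30.1 mid -1.8
deck 12 17 -32.0 29.6 mid -1.2
deck 18 16 -32.4 29.6 mid -1.4
deck 24 16 -33.0 28.3 mid -2.3
deck 30 18 -33.4 28.7 mid -2.3
deck 36 17 -30.3 28.9 mid -0.7
deck 42 15 -33.1 27.3 mid -2.9
deck 48 18 -32.7 30.4 mid -1.1
deck 54 19 -31.0 30.1 mid -0.4
deck 60 19 -32.6 31.7 mid -0.5
deck 66 8 -33.3 -18.8 mid -26.0
rail 0 4 -5.3 6.8 mid 0.7
rail 6 13 -13.3 7.2 mid -3.1
rail 12 14 -13.4 13.0 mid -0.2
rail 18 16 -14.5 11.1 mid -1.7
rail 24 16 -15.9 12.0 mid -1.9
rail 30 14 -14.0 12.5 mid -0.7
rail 36 12 -12.9 12.0 mid -0.5
rail 42 12 -15.2 12.7 mid -1.3
rail 48 17 -13.8 12.2 mid -0.8
rail 54 19 -15.1 12.9 mid -1.1
rail 60 11 -14.4 9.8 mid -2.3
rail 66 12 -15.0 12.2 mid -1.4
```

View pics/crop3.png

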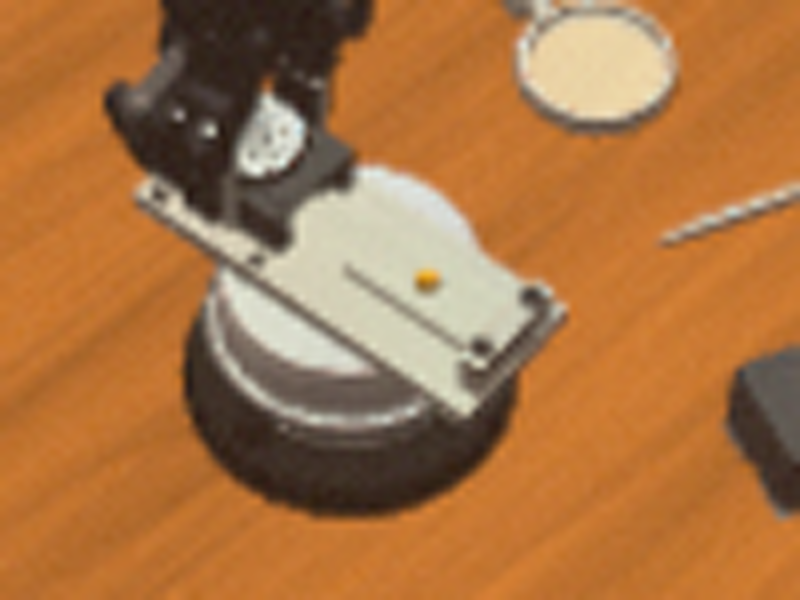

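The pallet is held about level at the loading end, its mouth facing the nose (crop (290,215)), and the detent is at (428,280). Its lateral offset to the deck axis is within about 0.5 mm. Lower it onto the deck.

jog_arm:
  motion:
    - [-1,0,0,4,0]
    - [-1,0,0,3,0]
    - [-1,0,0,1,0]
    - [-1,0,0,0,0]
    - [-1,0,0,0,0]
    - [-1,0,0,0,0]

```text
time: 7.78
tool_pos: [0.5079, 0.0398, 0.1124]
tcp_rot: [-0.177, 3.135, -0.0]
wrist_force: [-3.2, 0.1, 4.7]
width: 0.525
grip_force: 64.3
```

jog_arm:
  motion:
    - [-1,-5,0,0,0]
    - [-1,-5,0,0,0]
    - [-1,-3,0,0,0]
    - [-1,-3,0,0,0]
    - [-1,-3,0,0,0]
    - [-1,0,0,0,0]
    - [-1,0,0,0,0]

```text
time: 8.37
tool_pos: [0.5265, 0.042, 0.1124]
tcp_rot: [-0.177, 3.136, -0.0]
wrist_force: [-4.2, -0.9, 6.0]
width: 0.526
grip_force: 64.5
```

```bash
python3 - <<'E'
from h import *
plan([.5907,.0483,.112],96.4); s=bot.read_state(); print(s["torque"])
E
```

```text
tcp [0.5265 0.042  0.1124] tooly yaw 96.46 q6 -1.65 F [-4.2 -0.9  6. ] t 8.3667 w 0.526 shift [-64.5  -1.    0.4] twist 0.06
[[-0.994 -0.112  0.   ]
 [-0.112  0.994 -0.   ]
 [-0.    -0.    -1.   ]]
[-0.05940346  0.61358392  0.03324953]
```

jog_arm:
  motion:
    - [-1,-3,0,-1.0,0]
    - [-1,-3,0,0,0]
    - [-1,-3,0,0,0]
    - [-1,-3,0,0,0]
    - [-1,0,0,0,0]
    - [-1,0,0,0,0]

```text
time: 8.87
tool_pos: [0.539, 0.0434, 0.1124]
tcp_rot: [-0.177, 3.135, 0.0]
wrist_force: [-1.4, -0.1, 2.8]
width: 0.522
grip_force: 64.1
```

```bash
python3 - <<'E'
from h import *
plan([.5907,.0483,.112],96.4); s=bot.read_state(); print(s["torque"])
E
```

```text
tcp [0.539  0.0434 0.1124] tooly yaw 96.45 q6 -1.65 F [-1.4 -0.1  2.8] t 8.8667 w 0.522 shift [-51.9  -1.    0.5] twist 0.05
[[-0.994 -0.112  0.001]
 [-0.112  0.994  0.   ]
 [-0.001 -0.    -1.   ]]
[ 0.08861255  0.27216074 -0.02697744]
```

jog_arm:
  motion:
    - [-1,-4,0,0,0]
    - [-1,-4,0,0,0]
    - [-1,-4,0,0,0]
    - [-1,-4,0,0,0]
    - [-1,0,0,0,0]
    - [-1,0,0,0,0]

```text
time: 9.37
tool_pos: [0.5547, 0.0452, 0.1124]
tcp_rot: [-0.177, 3.135, 0.0]
wrist_force: [-2.4, -0.1, 4.5]
width: 0.523
grip_force: 64.3
```

jog_arm:
  motion:
    - [-1,-3,0,0,0]
    - [-1,-3,0,0,0]
    - [-1,-3,0,0,0]
    - [-1,-3,0,0,0]
    - [-1,0,0,0,0]
    - [-1,0,0,0,0]

```text
time: 9.87
tool_pos: [0.5651, 0.0464, 0.1124]
tcp_rot: [0.177, -3.135, 0.0]
wrist_force: [-7.6, -0.5, 8.5]
width: 0.521
grip_force: 64.7
```

```bash
python3 - <<'E'
from h import *
plan([.5907,.0483,.112],96.4); s=bot.read_state(); print(s["torque"])
E
```

```text
tcp [0.5651 0.0464 0.1124] tooly yaw 96.45 q6 -1.65 F [-7.6 -0.5  8.5] t 9.8667 w 0.521 shift [-25.6  -1.    0.4] twist 0.05
[[-0.994 -0.112 -0.002]
 [-0.112  0.994 -0.   ]
 [ 0.002 -0.    -1.   ]]
[-0.07334992  0.95671133  0.01103735]
```

jog_arm:
  motion:
    - [-1,-4,0,-0.7,0]
    - [-1,-4,0,0,0]
    - [-1,-4,0,0,0]
    - [-1,-3,0,0,0]
    - [-1,0,0,0,0]
    - [-1,0,0,0,0]

```text
time: 10.37
tool_pos: [0.5817, 0.0482, 0.1125]
tcp_rot: [-0.176, 3.135, 0.0]
wrist_force: [0.2, 0.3, -0.2]
width: 0.522
grip_force: 63.8
```

```bash
python3 - <<'E'
from h import *
plan([.5907,.0483,.112],96.4); s=bot.read_state(); print(s["torque"])
E
```

```text
tcp [0.5817 0.0482 0.1125] tooly yaw 96.44 q6 -1.64 F [ 0.2  0.3 -0.2] t 10.3667 w 0.522 shift [-9.  -1.   0.5] twist 0.04
[[-0.994 -0.112  0.002]
 [-0.112  0.994  0.   ]
 [-0.002 -0.    -1.   ]]
[ 0.02490422 -0.09955027 -0.00540309]
```

jog_arm:
  motion:
    - [-1,-3,0,0,0]
    - [-1,-3,0,0,0]
    - [-1,0,0,0,0]
    - [-1,0,0,0,0]

```text
time: 10.7
tool_pos: [0.5882, 0.049, 0.1127]
tcp_rot: [-0.176, 3.134, 0.0]
wrist_force: [2.5, 0.4, -2.1]
width: 0.524
grip_force: 63.5
```

jog_arm:
  motion:
    - [-1,-2,0,0,0]
    - [-1,-1,0,0,0]
    - [-1,0,0,0,0]
    - [-1,0,0,0,0]

```text
time: 11.03
tool_pos: [0.5901, 0.0492, 0.1125]
tcp_rot: [-0.177, 3.136, -0.0]
wrist_force: [2.1, -0.1, -3.5]
width: 0.526
grip_force: 63.4
```

```bash
python3 - <<'E'
from h import *
shot("scene","scene5")
plan([.5907,.0483,.112],96.4); s=bot.read_state(); print(s["torque"])
E
```

```text
tcp [0.5901 0.0492 0.1125] tooly yaw 96.45 q6 -1.64 F [ 2.6  0.6 -3.9] t 11.0833 w 0.528 shift [-0.5 -1.   0.5] twist 0.05
[[-0.994 -0.112  0.001]
 [-0.112  0.994  0.   ]
 [-0.001 -0.    -1.   ]]
[ 0.12509364 -0.4526039  -0.03576773]
```

jog_arm:
  motion:
    - [-1,-2,0,0,0]
    - [-1,0,0,0,0]
    - [-1,0,0,0,0]
    - [-1,0,0,0,0]

```text
time: 11.42
tool_pos: [0.5911, 0.0493, 0.1124]
tcp_rot: [0.177, -3.135, 0.0]
wrist_force: [-1.3, 0.5, -0.9]
width: 0.523
grip_force: 63.5
```

jog_arm:
  motion:
    - [-1,-2,0,0,0]
    - [-1,0,0,0,0]
    - [-1,0,0,0,0]
    - [-1,0,0,0,0]

```text
time: 11.75
tool_pos: [0.5927, 0.0495, 0.1125]
tcp_rot: [0.177, -3.134, 0.0]
wrist_force: [-4.8, -0.4, 1.5]
width: 0.527
grip_force: 63.8
```

jog_arm:
  motion:
    - [-1,-3,0,0,0]
    - [-1,0,0,0,0]
    - [-1,0,0,0,0]
    - [-1,0,0,0,0]

```text
time: 12.08
tool_pos: [0.5928, 0.0495, 0.1124]
tcp_rot: [0.177, -3.128, 0.001]
wrist_force: [-14.5, -1.4, 8.5]
width: 0.524
grip_force: 64.7
```

```bash
python3 - <<'E'
from lat import *
shot("scene","scene6")
plan([.5907,.0483,.112],96.4); s=bot.read_state(); print(s["torque"])
p,X=load(6)["scene"]; c=np.array([.5530,.0440]);y=np.radians(6.4);e=np.array([np.cos(y),np.sin(y)]);n=np.array([-e[1],e[0]])
S=cv2.imread("pics/scene6.png")
cv2.imwrite("pics/crop4.png",cv2.resize(S[140:215,290:390],(800,600),interpolation=cv2.INTER_CUBIC))
E
```

```text
tcp [0.5928 0.0496 0.1124] tooly yaw 96.46 q6 -1.64 F [-14.   -1.7   8.4] t 12.1333 w 0.52 shift [ 2.2 -1.   0.4] twist 0.06
[[-0.994 -0.113 -0.009]
 [-0.113  0.994 -0.001]
 [ 0.009  0.    -1.   ]]
[-0.27480133  2.08233617  0.03739286]Traceback (most recent call last):
  File "<stdin>", line 4, in <module>
  File "meas.py", line 3, in load
    return {n:(np.load(f"{n}{k}.npz")["p"].astype(int),cloud(n,np.load(f"{n}{k}.npz")["d"])) for n in("top","scene")}
               ~~~~~~~^^^^^^^^^^^^^^^
    fid = stack.enter_context(open(os.fspath(file), "rb"))
                              ~~~~^^^^^^^^^^^^^^^^^^^^^^^
FileNotFoundError: [Errno 2] No such file or directory: 'top6.npz'
```

The hard stop is felt at 0.5928 (14 N). I'll ease back to the detent position, release and lift.

jog_arm:
  motion:
    - [-1,2.5,0,0,0]
    - [-1,2.5,0,0,0]
    - [-1,0,0,0,0]
    - [-1,0,0,0,0]
    - [0.4,0,0,0,0]
    - [0.6,0,0,0,0]
    - [0.7,0,0,0,0]
    - [0.7,0,0,0,0]
    - [0.7,0,0,0,0]
    - [0.7,0,0,0,0]

```text
time: 12.97
tool_pos: [0.5921, 0.0494, 0.113]
tcp_rot: [-0.177, 3.136, -0.0]
wrist_force: [-0.0, 0.2, 0.6]
width: 0.85
grip_force: 0.0
```

jog_arm:
  motion:
    - [0.7,0,0,-15,0]
    - [0.7,0,0,-30,0]
    - [0.7,0,0,-30,0]
    - [0.7,30,0,-15,0]
    - [0.7,35,0,0,0]
    - [0.7,35,20,0,0]
    - [0.7,35,20,0,0]
    - [0.7,30,20,0,0]
    - [0.7,0,0,0,0]
    - [0.7,0,0,0,0]

```text
time: 13.8
tool_pos: [0.4198, 0.091, 0.2028]
tcp_rot: [-0.18, 3.135, 0.0]
wrist_force: [0.1, -0.5, 0.6]
width: 0.847
grip_force: 0.0
```

```bash
python3 - <<'E'
from lat import *
shot("scene","scene7");shot("top","top7")
for n,(p,X) in load(7).items():
    b=(p.min(-1)>110)&sel(X,.113,.125,(.592,.048),.05)
    if b.sum()>20: v,u=np.nonzero(b);print(n,"medal",X[b].mean(0).round(4),np.ptp(X[b],0).round(3),b.sum(),u.mean(),v.mean())
    h=sel(X,.0085,.03,(.41,.24),.085)&(p[...,0]<130); v,u=np.nonzero(h); W=ray(n,np.c_[u,v],.014); print("  handle",rect(W),len(u))
plan([.45,.24,.12],84)
T=cv2.imread("pics/top7.png");S=cv2.imread("pics/scene7.png")
c=lambda I,x,y,w,h:cv2.resize(I[y:y+h,x:x+w],(400,300),interpolation=cv2.INTER_CUBIC)
cv2.imwrite("pics/crop4.png",np.hstack([c(T,210,170,160,120),c(S,300,110,120,90)]))
E
```

```text
top medal [0.59   0.0463 0.1182] [0.074 0.048 0.01 ] 182 300.9945054945055 198.66483516483515
  handle (array([0., 0.]), array([0., 0.]), 0.0) 0
scene medal [0.5919 0.0482 0.1184] [0.074 0.038 0.01 ] 113 333.16814159292034 181.7079646017699
  handle (array([428.5, 240.7]), array([ 17.6, 114. ]), 81.5) 86
tcp [0.422  0.0905 0.2033] tooly yaw 96.47 q6 -1.53 F [-0.2  0.2  0.7] t 13.9 w 0.851 shift [-44.5 145.4  83.4] twist 12.47
[[-0.994 -0.113  0.002]
 [-0.113  0.994 -0.   ]
 [-0.002 -0.    -1.   ]]
```

View pics/crop4.png

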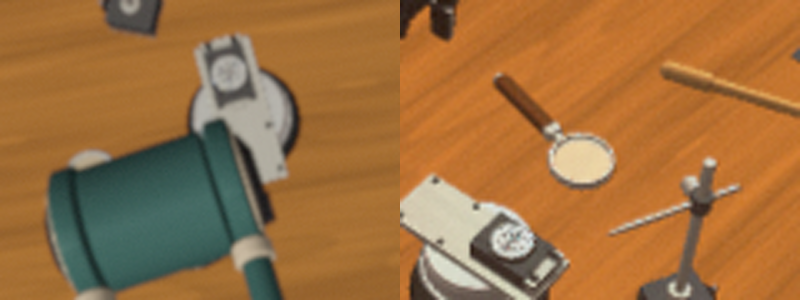

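Pallet is home at the stop on the rail (scene crop (515,240)). Now the loupe pose.

```bash
python3 - <<'E'
from meas import *
for n,(p,X) in load(0).items():
    for (cx,cy) in [((246,243) if n=="top" else (355,157))]:
        m=np.zeros((400,640),np.uint8); hsv=cv2.cvtColor(p.astype(np.uint8),cv2.COLOR_RGB2HSV)
        m=((hsv[...,1]<110)&(hsv[...,2]>110)).astype(np.uint8)
        n_,lab,st,ce=cv2.connectedComponentsWithStats(m,connectivity=4); i=lab[cy,cx]; print(n,p[cy,cx],st[i],ce[i])
        v,u=np.nonzero(lab==i); W=ray(n,np.c_[u,v],.009)[:,:2]*1000; print(" circ",cv2.minEnclosingCircle(W.astype(np.float32)),W.mean(0))
        h=(p[...,0]<135)&(p[...,0]>45)&(hsv[...,1]>100)&(np.hypot(X[...,0]-.415,X[...,1]-.24)<.07); v,u=np.nonzero(h)
        W=ray(n,np.c_[u,v],.012); print(" handle",rect(W),len(u),cv2.fitLine(W[:,:2].astype(np.float32),1,0,.01,.01).ravel(), W.mean(0))
E
```

```text
top [179 164 137] [234 230  25  32 536] [246.24813433 243.14738806]
 circ ((500.2122802734375, 232.2388916015625), 46.936729431152344) [506.25919388 231.78801427]
 handle (array([413.9, 243. ]), array([20.3, 97.5]), 81.2) 208 [ 0.99144655 -0.13051336  0.4176037   0.24260554] [0.41026068 0.2433938  0.012     ]
scene [230 203 159] [343 147  22  19 278] [353.08633094 156.60431655]
 circ ((503.1358642578125, 235.57183837890625), 48.32422637939453) [508.7203256  233.33374891]
 handle (array([415.3, 243.9]), array([17.8, 90. ]), 81.9) 101 [ 0.9902756  -0.13911928  0.39732963  0.24640317] [0.41478421 0.24370865 0.012     ]
```

jog_arm:
  motion:
    - [0.7,-10.7,36.7,0,0]
    - [0.7,-10.7,36.7,0,0]
    - [0.7,-10.7,36.7,0,0]
    - [0.7,-10.7,36.6,0,0]
    - [0.7,0,0,30,4.8]
    - [0.7,0,0,30,4.8]
    - [0.7,0,0,30,4.7]
    - [0.7,0,0,30,0]
    - [0.7,0,0,0,0]
    - [0.7,0,0,0,0]

```text
time: 14.73
tool_pos: [0.4467, 0.2402, 0.0808]
tcp_rot: [-0.216, -3.13, 0.004]
wrist_force: [0.3, -0.3, 0.1]
width: 0.849
grip_force: 0.0
```

jog_arm:
  motion:
    - [0.7,0,0,30,0]
    - [0.7,0,0,18,0]
    - [0.7,0,0,0,0]
    - [0.7,0,0,0,0]
    - [0.7,0,0,0,0]

```text
time: 15.15
tool_pos: [0.4494, 0.2419, 0.0371]
tcp_rot: [0.215, 3.131, 0.003]
wrist_force: [-0.3, 0.3, 1.2]
width: 0.851
grip_force: 0.0
```

```bash
python3 - <<'E'
from h import *
plan([.448,.241,.0225],82.2)
p,_=shot("scene","scene8")
S=cv2.imread("pics/scene8.png")
cv2.imwrite("pics/crop5.png",cv2.resize(S[100:190,300:420],(800,600),interpolation=cv2.INTER_CUBIC))
E
```

```text
tcp [0.4494 0.2419 0.0371] tooly yaw 82.13 q6 -0.99 F [-0.3  0.3  1.2] t 15.15 w 0.851 shift [ 1.3 -1.1 14.6] twist -0.07
[[-0.991  0.137  0.004]
 [ 0.137  0.991  0.002]
 [-0.003  0.002 -1.   ]]
```

View pics/crop5.png

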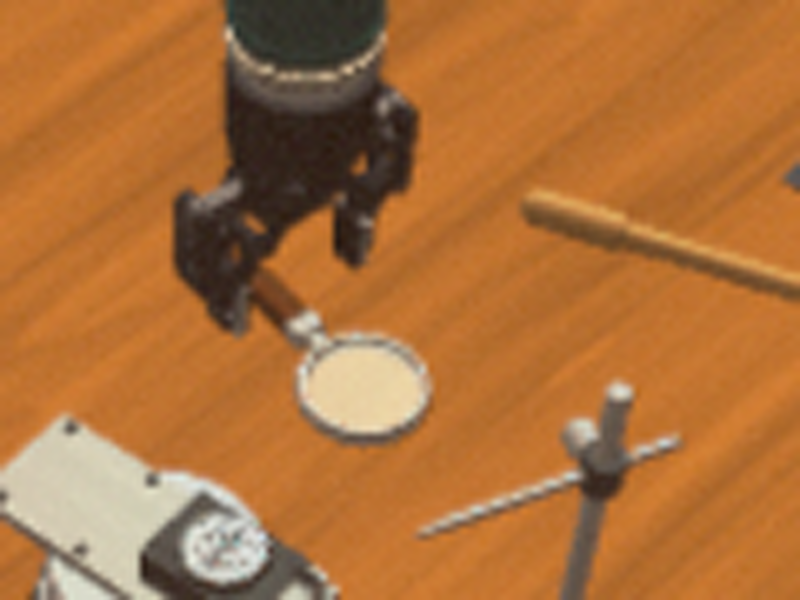

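The fingers straddle the handle at the front (crop (285,300)), clear of the lens. Lower, grip and lift slightly.

jog_arm:
  motion:
    - [0.7,0,0,10,0]
    - [0.7,0,0,5.5,0]
    - [0.7,0,0,0,0]
    - [0,0,0,0,0]
    - [-1,0,0,0,0]
    - [-1,0,0,0,0]
    - [-1,0,0,0,0]
    - [-1,0,0,0,0]
    - [-1,0,0,0,0]
    - [-1,0,0,0,0]
  force: 60

```text
time: 16.03
tool_pos: [0.4475, 0.2412, 0.0196]
tcp_rot: [0.215, 3.134, 0.0]
wrist_force: [-0.2, -0.4, 2.8]
width: 0.191
grip_force: 59.1
```

jog_arm:
  motion:
    - [-1,0,0,0,0]
    - [-1,0,0,0,0]
    - [-1,0,0,0,0]
    - [-1,0,0,0,0]
  force: 90

```text
time: 16.37
tool_pos: [0.4477, 0.2414, 0.0197]
tcp_rot: [0.215, 3.133, 0.001]
wrist_force: [-0.4, -0.4, 6.1]
width: 0.186
grip_force: 88.7
```

```bash
python3 - <<'E'
from meas import *
plan([.448,.241,.2],82.2)
shot("scene","scene9"); shot("top","top9")
p,X=load(9)["scene"]; l=sel(X,-.01,.04,(.517,.230),.05)
hsv=cv2.cvtColor(p.astype(np.uint8),cv2.COLOR_RGB2HSV)
m=((hsv[...,1]<110)&(hsv[...,2]>110)&l); v,u=np.nonzero(m); W=ray("scene",np.c_[u,v],.009); print(rect(W),len(u),W.mean(0))
E
```

```text
tcp [0.4477 0.2414 0.0197] tooly yaw 82.14 q6 -0.99 F [-0.4 -0.4  6.1] t 16.3667 w 0.186 shift [  -0.5   -0.2 -180.3] twist -0.06
[[-0.991  0.137  0.001]
 [ 0.137  0.991  0.   ]
 [-0.001  0.001 -1.   ]]
(array([512.6, 231.6]), array([67.1, 77.1]), 44.0) 273 [0.51243419 0.23053904 0.009     ]
```

jog_arm:
  motion:
    - [-1,0,0,-6,0]
    - [-1,0,0,-12,0]
    - [-1,0,0,-20,0]
    - [-1,0,0,-25,0]
    - [-1,0,0,-25,0]
    - [-1,0,0,-25,0]
    - [-1,0,0,-25,0]
    - [-1,0,0,-25,0]
    - [-1,0,0,-14,0]
    - [-1,0,0,-6,0]

```text
time: 17.3
tool_pos: [0.4483, 0.2417, 0.2058]
tcp_rot: [0.215, 3.13, 0.004]
wrist_force: [-0.1, 1.1, -0.6]
width: 0.183
grip_force: 88.1
```

jog_arm:
  motion:
    - [-1,-4,-7,0,0]
    - [-1,-8,-13,0,0]
    - [-1,-12,-20,0,0]
    - [-1,-14,-23,0,0]
    - [-1,-14,-23,0,0]
    - [-1,-14,-23,0,0]
    - [-1,-14,-23,0,0]
    - [-1,-12,-20,0,0]
    - [-1,-7,-11,0,0]
    - [-1,-4.7,-7.9,0,0]

```text
time: 18.13
tool_pos: [0.526, 0.0559, 0.2006]
tcp_rot: [-0.218, -3.131, 0.001]
wrist_force: [0.1, -0.1, -2.1]
width: 0.185
grip_force: 88.1
```

jog_arm:
  motion:
    - [-1,0,0,0,0]
    - [-1,0,0,0,0]
    - [-1,0,0,0,0]
    - [-1,0,0,0,0]

```text
time: 18.47
tool_pos: [0.5261, 0.0586, 0.202]
tcp_rot: [-0.213, -3.134, -0.0]
wrist_force: [-0.1, -0.5, -1.6]
width: 0.188
grip_force: 88.1
```

```bash
python3 - <<'E'
from meas import *
plan([.527,.058,.2022],82.2)
shot("scene","scene10"); shot("top","top10")
T=cv2.imread("pics/top10.png");S=cv2.imread("pics/scene10.png")
c=lambda I,x,y,w,h:cv2.resize(I[y:y+h,x:x+w],(400,300),interpolation=cv2.INTER_CUBIC)
cv2.imwrite("pics/crop6.png",np.hstack([c(T,230,140,120,90),c(S,290,110,120,90)]))
E
```

```text
tcp [0.5261 0.0586 0.202 ] tooly yaw 82.22 q6 -1.37 F [-0.1 -0.5 -1.6] t 18.4667 w 0.188 shift [-1.  -0.5 -0.2] twist 0.02
[[-0.991  0.135 -0.   ]
 [ 0.135  0.991  0.   ]
 [ 0.001  0.    -1.   ]]
```

View pics/crop6.png

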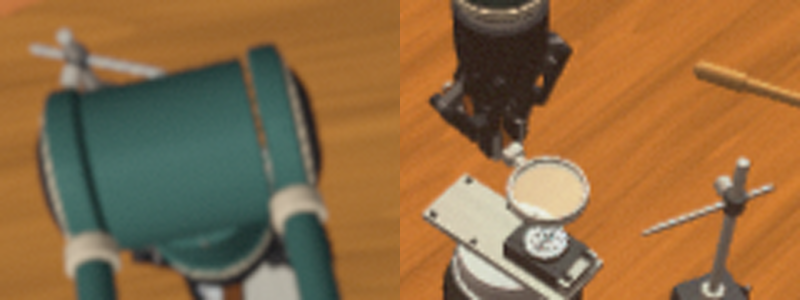

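The lens is held over the medallion (scene crop (548,190)) and clear of the scriber tip (645,232). Measure lens centre, tilt, medallion and scriber heights in the same view.

```bash
python3 - <<'E'
from meas import *
D=load(10);p,X=D["scene"]; p7,X7=load(7)["scene"]
m=sel(X,.17,.205,(.592,.049),.055); 
P=X[m]; print("lens pts",len(P),np.percentile(P[:,2],[5,25,50,75,95]).round(4))
A=np.c_[P[:,:2]-P[:,:2].mean(0),np.ones(len(P))];k,*_=np.linalg.lstsq(A,P[:,2],rcond=None);r=P[:,2]-A@k
g=abs(r)<.005;k,*_=np.linalg.lstsq(A[g],P[g,2],rcond=None);print("plane slope mm/100mm",(k[:2]*100).round(2),"z",k[2].round(4))
cnt=max(cv2.findContours(m.astype(np.uint8),0,1)[0],key=cv2.contourArea).reshape(-1,2)
for z in(.188,.191,.1945):
    W=ray("scene",cnt,z)[:,:2]
    # drop neck side: fit circle to boundary by least squares, far from the neck
    for it in range(3):
        c=W.mean(0) if it==0 else c
        h=(W-c)@np.array([-.99,.137])<.022
        B=np.c_[2*W[h],np.ones(h.sum())];s=np.linalg.lstsq(B,(W[h]**2).sum(1),rcond=None)[0];c=s[:2]
    print("lens z",z,"c",c.round(4),"r",np.sqrt(s[2]+c@c).round(4),h.sum())
# medallion from scene7 & scene0-type fit
b=(p7.min(-1)>95)&sel(X7,.112,.13,(.591,.047),.024); v,u=np.nonzero(b); W=ray("scene",np.c_[u,v],.119); print("med",rect(W),W.mean(0).round(4),cv2.minEnclosingCircle((W[:,:2]*1000).astype(np.float32)))
print("pallet",axisfit(X7,.107,.122,np.array([.591,.047]),.111,.032,.023))
pt,Xt=load(7)["top"]; print("pallet top",axisfit(Xt,.107,.122,np.array([.590,.045]),.111,.032,.023))
# scriber axis near tip: stereo z
for n,k in(("top",0),("scene",0)):
    pp,XX=load(0)[n]; q=sel(XX,.175,.21,(.68,.085),.035)&(pp.min(-1)>90); print(n,"scr z",XX[q][:,2].round(4).mean(),np.median(XX[q][:,2]),XX[q].min(0).round(3),q.sum())
E
```

```text
lens pts 476 [0.1871 0.1894 0.1908 0.1926 0.1952]
plane slope mm/100mm [-3.65  1.34] z 0.191
lens z 0.188 c [0.5927 0.0492] r 0.0358 46
lens z 0.191 c [0.5943 0.0475] r 0.0357 46
lens z 0.1945 c [0.5962 0.0455] r 0.0355 46
med (array([593.6,  47.9]), array([38.9, 36.9]), 45.5) [0.5921 0.0473 0.119 ] ((591.8212280273438, 48.508644104003906), 20.850250244140625)
pallet (array([0.5985, 0.0478]), np.float64(7.54), np.float64(44.8), np.float64(73.1))
pallet top (array([0.5939, 0.0467]), np.float64(6.84), np.float64(44.0), np.float64(71.5))
top scr z 0.1901 0.19002473889924537 [0.676 0.071 0.183] 40
scene scr z 0.19054 0.19039502693455024 [0.678 0.077 0.188] 20
```

```bash
python3 - <<'E'
from meas import *
for k,c,z in((9,(.513,.2305),.006),(10,(.5927,.0492),.188)):
    p,X=load(k)["scene"]; m=sel(X,z-.012,z+.012,c,.024); P=X[m]
    A=np.c_[P[:,:2]-c,np.ones(len(P))];s=np.linalg.lstsq(A,P[:,2],rcond=None)[0];r=P[:,2]-A@s
    print(k,len(P),"slope deg",np.degrees(s[:2]).round(2),"z",s[2].round(4),"rms",r.std().round(4))
s=bot.read_state();print(s["tool_pos"],s["grip_force"],s["wrist_force"],s["joint_vel"].round(3))
E
```

```text
9 111 slope deg [-0.67 -0.49] z 0.0081 rms 0.0019
10 179 slope deg [-0.43  0.4 ] z 0.1902 rms 0.0015
[0.5262358  0.05853347 0.20223283] 88.12083721160889 [ 0.29776788  0.96704593 -1.74470933] [-0.003 -0.    -0.001 -0.     0.    -0.002]
```

The lens is level to about 0.5°, with its middle at 0.188 m, the same as the scriber, and centred within about 1 mm. Handing in.

```bash
python3 -c "
from workcell import bot
print(bot.finish_job())"
```

```text
the job is handed in; nothing more can be done
None
```

I handed the job in at about 18.5 s: the pallet slid home on the rail against the end stop and was released, and the arm is holding the lens level over the medallion, within about 1 mm of its middle and at the scriber's height (0.188 m).

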